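Set a marked plate on the sawing board and lock it

ROBOT

A 6-joint arm with a two-finger parallel gripper is mounted at the origin on a cart in front of the work surface, level with it; the furniture and walls round the work are solid. World frame = base frame: x ahead of the robot, y to its left, z up, the work surface at z = 0. Lengths are in mm, angles in rad, forces in N, time in s.
With the tool pointing down it reaches from about 275 to 1000 mm from the base axis. Payload 8.4 kg.
Tool frame: the origin (TCP) lies on the centre line of the jaws, within the pads' length; the fingertips stand r.tip_reach ahead of it and the grasp point (between the pads) lies 11 mm behind it (r.tip_reach is the distance from the TCP to the fingertips, in mm); z points along the fingers, y is the line along which they close (so a half turn about z gives the same grasp; the last joint's range is limited). The gripper opens to 85 mm and grips with 20 to 120 N. Pads are 22 mm wide; open, the fingers measure 114 mm over their backs; the gripper's body (76 mm by 85 mm) begins 54 mm behind the grasp point. The pads swing forward as they close: fully open they stand 13 mm farther back than shut.
Start: joints at [-1.287, 0.353, 1.633, -0, 1.155, -0.002], TCP at [176.202, -599.651, 239.281] pointing down, gripper open.
Joint ranges: [-2.63, 2.63], [-0.92, 2.1], [0.06, 2.66], [-1.3, 4.44], [0, 2.69], [-3.02, 3.02]. Speed limits (rad/s): [2.22, 2.22, 2.79, 3.14, 3.14, 3.14].

INTERFACE

Orientations are given as [roll, pitch, yaw] about the fixed x, y, z axes, in that order (R = Rz(yaw) Ry(pitch) Rx(roll)).
In Python, from rig import r gives the robot as it stands.
- The arm moves only by the tool carry_out, never from a script. Its argument "targets" is a list of rows, each an object with "dp": the shift along the tool's x, y, z in mm, a list of three; "yaw": the turn about the tool's z in degrees. A call has 1 to 12 rows; each row is the pose to reach, as a shift and turn from the pose commanded when the call began, along the tool's axes at that moment; what a row does not reach only later rows make up. A row lasts 1/8 s, in which the tool goes at most 62.5 mm and 10.7 degrees, less where a joint would pass 70% of its speed; a pose out of reach is approached as far as the arm can. A call with a gripper value outside its range is refused whole. "fingers" is the opening, from -1 (shut) to 1 (fully open), so that 0 is half open, set as the call begins (left out, the last holds). The fingers move at their own pace and stop on an object; "grip_force" is the grip in N (left out, the last holds). Time passes only in rows, so rows that repeat a pose let the fingers close. It gives the time, the measured TCP pose, the force, the opening and the grip force at its end, in the units of the state.
- r.sense(): the state, without advancing time (a new reading comes with each control period).
- r.grab_frame(name): name is "scene" or "top" or "wrist"; returns the picture (384x512x3 uint8, red, green, blue); there is no depth.
- r.get_calibration(name): a dict with "fx", "fy", "cx", "cy" (pixels), "dist_coeffs" ([k1, k2, p1, p2, k3] as OpenCV has them; the pictures are not rectified), "rvec" (rotation vector, rad) and "tvec" (3), from world to camera coordinates, as OpenCV has them. Camera axes: x right, y down, z forward; pixel columns grow to the right and rows downward; lengths in mm; the calibration is good to about 2 mm. A picture is of the moment at which its call begins: read the wrist's pose just before it. get_calibration takes no time and is no camera call; for the wrist camera it gives the pose at the moment of the call.
- r.sign_off(): hands the job in; it is judged then, once.
The state is a dict: "clock": time; "qpos": joint angles; "qvel": joint speeds; "joint_efforts": joint torques, N m; "eef_pos": TCP position; "tcp_rot": TCP orientation; "contact_force": force on the tool from outside, world axes, zero at the start; "wrist_torque": the same for the moment, N m; "opening": opening from 0.0 (shut) to 1.0 (fully open); "grasp_force": force on a finger pad.
Only numpy, scipy, OpenCV 4.12 (cv2) and the standard library are available. Lean on these libraries where they do the work, as an engineer would, in place of code of your own. Each camera call takes 0.05 s, during which the arm holds its last target. There are 200 camera calls.

TASK

The marked end of the aluminium plate on the plywood sawing board is to be sawn off. Without lifting the plate, push it to the right along the fence until the black line across it is level with the right-hand end of the board, so that the crossed-out end sticks out over the bench; then push the cam lever in towards the plate until it holds the plate tight against the fence, and let it go. Leave the other things on the bench where they are.

Things in the scene. Friction and masses are not known exactly. Their poses are not given: they have to be found in the camera images.
- saw_board: plywood sawing board, fixed to the bench, with a beech fence on its far side and a cam lever on its near side. Origin on the underside at bench height, its z up, its x across the board away from the robot, its y along the board to the left (the board may be turned by up to 15 degrees). The flat top is 36 mm above the origin, and covers x -100 to +65 mm, y -120 to +120 mm. The fence is 20 mm wide (x 45 to 65 mm), 18 mm high, and runs the whole length
- board_end (a point): point on the top edge of the board's right-hand end (y = -120 mm in the board's frame, 36 mm up, x = 0: half-way across a plate that lies against the fence); axes as the board's
- fence_face (a point): middle of the fence's face that the plate slides along (x = 45 mm in the board's frame, 3 mm above the board's top); axes as the board's
- plate: bare aluminium plate, 90 mm (its x) by 160 mm (its y) by 6 mm, 0.16 to 0.32 kg, loose and flat on the board beside the fence, its long side nearly along it. Origin at the centre of its underside. A black line 3 mm wide is drawn across it 30 mm from its right-hand (-y) end, and the 30 mm beyond the line are crossed out
- plate_line (a point): middle of the black line, on the plate's top face (50 mm from the plate's centre towards its right-hand end)
- plate_back (a point): middle of the plate's left-hand (+y) end face, 3 mm above the board's top: the place to push
- cam_lever (a joint): angle of the cam lever in rad: 0 = fully open, the handle standing out from the board towards the robot; it grows as the lever swings in (clockwise from above), at most 1.25. The cam meets a plate that lies against the fence at about 0.95, when the lever is nearly parallel to the plate; from there on it wedges it, and may draw it 1 or 2 mm to the right. The lever is stiff to turn (about 2 N at the handle) and stays where it is left
- cam_pivot (a point): bolt that the lever turns on, at the height of the board's top (in the board's frame x = -72, y = -65 mm). Seen from here the handle lies 70 mm away, in the direction (150 degrees minus the joint angle) counted anticlockwise from the board's x axis: at 0 rad to the near left, at 1.05 rad straight to the left, along the plate
- cam_handle (a point): upright round wooden handle at the end of the lever, 18 mm in diameter: this point is on its axis, 34 mm above the board's top; the handle stands from 13 to 55 mm above it
- marker: white marker pen with a red cap, 17x135x16 mm, lying on the bench; origin under its middle. To be left alone
- pliers: combination pliers, red handles, 56x171x12 mm, lying on the bench; origin under the middle. To be left alone
- pine_block: small offcut of wood, 26x44x22 mm, on the bench; origin under its middle. To be left alone

How it is judged (in metres and radians):
On the way, in this order (a step that is already met when the one before it is completed fails the run):
1. the plate's line is brought level with the board's end, to 6 mm, while the cam lever is still open (joint below 0.7) (y of plate_line in the frame of board_end between -0.006 and 0.006 m and value of joint cam_lever below 0.7 rad), for 0.2 s.
2. the cam lever is swung in until the cam presses on the plate (value of joint cam_lever above 0.8 rad and contact force between cam_lever and plate above 4 N), for 0.2 s.
At the end, for the whole second after the job is handed in: The line is within 6 mm of the board's right-hand end; the plate lies flat (3 mm, 0.03 rad) and against the fence (gap under 2.5 mm, parallel to 0.02 rad); the lever is in (joint above 0.8) and the cam presses on the plate with more than 4 N; all at rest and let go (all of step 2 and y of plate_line in the frame of board_end between -0.006 and 0.006 m and x of plate in the frame of fence_face above -0.0475 m and angle between the y axis of plate and the y axis of saw_board, either way round below 0.02 rad and angle between plate's own z axis and vertical below 0.03 rad and z of plate in the frame of board_end between -0.003 and 0.003 m and linear speed of plate below 0.01 m/s); the robot touches nothing.
It fails at once if the plate is lifted more than 8 mm off the board or tipped by more than 0.15 rad (z of plate in the frame of board_end above 0.008 m or angle between plate's own z axis and vertical above 0.15 rad).
It fails at once if the marker, the pliers or the wood offcut is moved more than 25 mm (distance of any of marker, pliers, pine_block from where it was at the start of the episode above 0.025 m).
It also fails if it takes over 56 s, if anything falls off the work surface, if the arm or the gripper's body presses on something with over 40 N, if the wrist force passes 120 N, or if a joint passes its speed limit or range.

## Working session

There is one attempt and no reset: what is moved stays moved. The work goes in short steps, Python scripts to look and compute and a tool call to move; the robot and the scene stay as the last step left them, time stands still between calls to the robot, and variables do not carry over. Pictures are saved under pics/ and viewed, at most 10 in all, crops included, and the job is handed in when it is done.

Besides the shell and the picture viewer there is one more tool, called by a JSON object that holds its "fn" and its "kwargs", one argument or row to a line. carry_out: Moves the arm, as the interface text tells. Its arguments: {"type":"object","properties":{"targets":{"type":"array","items":{"type":"object","properties":{"dp":{"type":"array","items":{"type":"number"}},"yaw":{"type":"number"}}}},"fingers":{"type":"number"},"grip_force":{"type":"number"}},"required":["targets"]}

```bash
mkdir -p pics; ls
python3 - <<'E'
from rig import r
import cv2
s=r.sense();print(s,r.tip_reach)
for n in("top","scene"):
    im=r.grab_frame(n);cv2.imwrite(f"pics/{n}0.png",cv2.cvtColor(im,cv2.COLOR_RGB2BGR));print(r.get_calibration(n))
E
```

```text
pics
{'clock': 0.0, 'qpos': array([-1.28739955e+00,  3.53656394e-01,  1.63412836e+00, -1.51921895e-05,
        1.15517688e+00, -2.42608242e-03]), 'qvel': array([ 6.66101094e-05, -8.99214998e-04,  4.08813330e-04,  3.25453329e-05,
        4.58102955e-04,  2.25454559e-03]), 'joint_efforts': array([-2.53858881e-03, -6.05248547e+01, -3.42067802e+01, -2.12306991e-04,
        9.31449904e-03,  1.36808470e-05]), 'eef_pos': array([ 176.06973046, -599.21336372,  238.55898519]), 'tcp_rot': array([-3.14022365e+00,  1.05691329e-05,  2.85829015e-01]), 'contact_force': array([0.2513452 , 1.55101545, 0.06421511]), 'wrist_torque': array([-0.04037202, -0.01666374, -0.04004129]), 'grasp_force': 0.0, 'opening': 1.0022767191168651} 8.0
{'fx': 401.2113792991075, 'fy': 401.2113792991075, 'cx': 256.6242032894786, 'cy': 188.06048467439766, 'dist_coeffs': array([-0.00361036,  0.        ,  0.        ,  0.        ,  0.        ]), 'rvec': array([ 2.1495424 , -2.21640562,  0.03649676]), 'tvec': array([  56.19324032,  504.22569131, 1072.57462595])}
{'fx': 475.2939624655337, 'fy': 475.2939624655337, 'cx': 257.79014177251133, 'cy': 193.32337942238217, 'dist_coeffs': array([-0.10914688,  0.        ,  0.        ,  0.        ,  0.        ]), 'rvec': array([ 0.5882765 , -2.41950938,  1.48558948]), 'tvec': array([ 462.26433504,  149.5539466 , 1083.276516  ])}
```

View pics/top0.png

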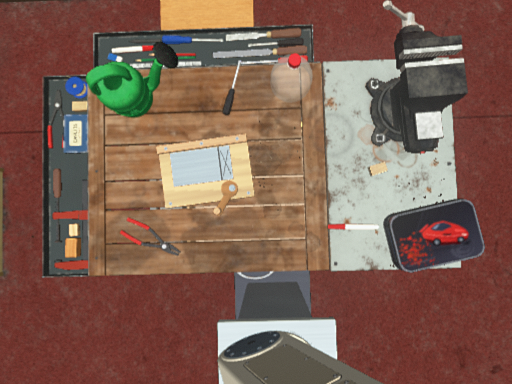

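View pics/scene0.png

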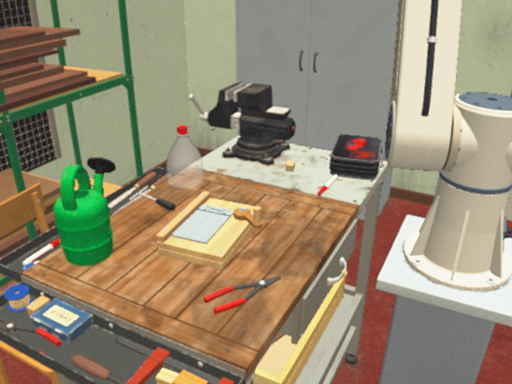

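The top view shows the board at about (158–253, 135–207), the plate against the fence with its line near column 218, the cam pivot near (230,187) and the handle near (217,211). I'll enlarge it to get the corner points.

```bash
cat > h.py <<'E'
import cv2,numpy as np
from rig import r
def cast(c,px,z):
    K=np.array([[c['fx'],0,c['cx']],[0,c['fy'],c['cy']],[0,0,1]]);R=cv2.Rodrigues(c['rvec'])[0]
    u=cv2.undistortPoints(np.array(px,float).reshape(-1,1,2),K,np.array(c['dist_coeffs'])).reshape(-1,2)
    d=np.c_[u,np.ones(len(u))]@R; o=-R.T@np.array(c['tvec'])
    return o+d*((z-o[2])/d[:,2])[:,None]
def proj(c,P):
    K=np.array([[c['fx'],0,c['cx']],[0,c['fy'],c['cy']],[0,0,1]])
    return cv2.projectPoints(np.array(P,float).reshape(-1,1,3),c['rvec'],c['tvec'],K,np.array(c['dist_coeffs']))[0].reshape(-1,2)
E
python3 - <<'E'
from h import *
im=cv2.imread("pics/top0.png");c=im[125:223,145:265]
cv2.imwrite("pics/c0.png",cv2.resize(c,None,fx=6,fy=6,interpolation=cv2.INTER_CUBIC))
cal=r.get_calibration("top")
for n,p in dict(nl=(165,207),nr=(253,195),fl=(158,150),fr=(247,135)).items(): print(n,cast(cal,p,36)[0])
E
```

```text
nl [461.66120597 285.66446511  36.        ]
nr [486.38607944  50.44847924  36.        ]
fl [615.05480934 301.88054891  36.        ]
fr [647.45425932  61.76101539  36.        ]
```

View pics/c0.png

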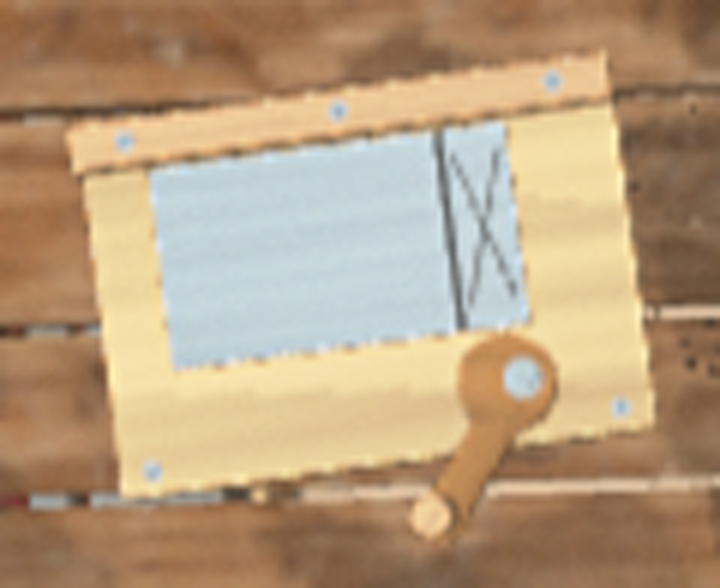

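The crop shows plate corners at (150,171), (505,122), (530,320), (173,369), the line from (437,132) to (462,327), near board corners at (122,495) and (655,428), pivot (522,378), handle top (432,512). Next I cast these.

```bash
cat >> h.py <<'E'
def frame(): # board pose from measured corners, saved
    return np.load("B.npy")
E
python3 - <<'E'
from h import *
cal=r.get_calibration("top")
q=lambda *p:(np.array(p)+.5)/6-.5+[145,125]
R=cv2.Rodrigues(cal['rvec'])[0];print("cam",-R.T@cal['tvec'])
bd=cast(cal,q((122,495),(655,428)),36);fe=cast(cal,q((68,130),(606,52)),54)
pl=cast(cal,q((150,171),(505,122),(530,320),(173,369)),42);ln=cast(cal,q((437,132),(462,327)),42)
print("board near",bd[:,:2].round(1),np.linalg.norm(bd[0]-bd[1]),"fence far",fe[:,:2].round(1),np.linalg.norm(fe[0]-fe[1]))
C=np.array([bd[0],bd[1],fe[0],fe[1]])[:,:2];M=np.array([[-100,120],[-100,-120],[65,120],[65,-120.]])
mc,cc=M.mean(0),C.mean(0);H=(M-mc).T@(C-cc);th=np.arctan2(H[0,1]-H[1,0],H[0,0]+H[1,1])
A=np.array([[np.cos(th),-np.sin(th)],[np.sin(th),np.cos(th)]]);t=cc-A@mc
print("th",th,np.degrees(th),"t",t,"res",(M@A.T+t-C).round(1))
np.save("B.npy",np.r_[t,th])
tb=lambda P:((np.atleast_2d(P)[:,:2]-t)@A).round(1)
print("plate",tb(pl),"line",tb(ln),"pivot",tb(cast(cal,q((522,378)),50)),"handle",tb(cast(cal,q((432,512)),91)))
E
```

```text
cam [ 445.86310811   18.45006667 1099.40130987]
board near [[461.4 285.9]
 [483.9  48.5]] 238.41949016653126 fence far [[622.3 302.5]
 [648.8  64.6]] 239.29676273106384
th 0.10171395599691489 5.827780396202593 t [571.53415138 177.15128298] res [[-1.6  0.5]
 [ 0.3 -0.9]
 [ 1.7  0.7]
 [-0.4 -0.3]]
plate [[ 42.4  88.4]
 [ 42.9 -71. ]
 [-45.9 -70.8]
 [-46.4  88.8]] line [[ 42.5 -40.5]
 [-45.  -40.6]] pivot [[-71.4 -64.6]] handle [[-124.9  -23.1]]
```

Everything agrees with the given sizes: pivot is at (-71,-65), the plate lies about 2 mm off the fence, and the line needs to go 79 mm to the right. I'll swing over with the fingers shut.

{"fn": "carry_out", "kwargs": {
  "targets": [
    {"dp": [20,-24,0],"yaw": -3},
    {"dp": [58,-70,0],"yaw": -8},
    {"dp": [96,-116,0],"yaw": -14},
    {"dp": [135,-163,0],"yaw": -20},
    {"dp": [174,-210,0],"yaw": -26},
    {"dp": [213,-257,0],"yaw": -32},
    {"dp": [252,-303,0],"yaw": -38},
    {"dp": [290,-350,0],"yaw": -44},
    {"dp": [329,-396,0],"yaw": -50},
    {"dp": [368,-443,0],"yaw": -56},
    {"dp": [407,-490,0],"yaw": -62},
    {"dp": [446,-537,0],"yaw": -68}
  ],
  "fingers": -1,
  "grip_force": 40
}}

```text
clock: 1.6
eef_pos: [453.1, 43.4, 239.3]
tcp_rot: [3.141, 0.0, 1.476]
contact_force: [0.9, -1.1, 0.3]
opening: 0.001
grasp_force: 0.0
```

```bash
cat >> h.py <<'E'
from scipy.spatial.transform import Rotation as Ro
def go(bx,by,z,yawb=90):  # move needed to board point (bx,by), world z, tool yaw in the board frame (deg)
    s=r.sense();t0,t1,th=frame();A=np.array([[np.cos(th),-np.sin(th)],[np.sin(th),np.cos(th)]])
    g=np.r_[A@[bx,by]+[t0,t1],z];R=Ro.from_euler('xyz',s['tcp_rot']).as_matrix()
    yaw=(np.degrees(s['tcp_rot'][2]-th)-yawb+180)%360-180
    b=A.T@(s['eef_pos'][:2]-[t0,t1])
    print("t",s['clock'],"board",b.round(1),"z",s['eef_pos'][2].round(1),"dp",(R.T@(g-s['eef_pos'])).round(1),"yaw",yaw.round(2),"F",s['contact_force'].round(1),"open",round(s['opening'],2))
E
python3 -c "
from h import *
go(0,115,130)"
```

```text
t 1.6 board [-131.4 -121. ] z 239.3 dp [257.1  82.9 109.3] yaw -11.23 F [ 0.9 -1.1  0.3] open 0.0
```

{"fn": "carry_out", "kwargs": {
  "targets": [
    {"dp": [45,15,10],"yaw": -3},
    {"dp": [95,30,30],"yaw": -6},
    {"dp": [145,46,50],"yaw": -9},
    {"dp": [195,62,75],"yaw": -11},
    {"dp": [240,77,95],"yaw": -11},
    {"dp": [257,83,109],"yaw": -11.2},
    {"dp": [257,83,109],"yaw": -11.2},
    {"dp": [257,83,109],"yaw": -11.2}
  ]
}}

```text
clock: 2.6
eef_pos: [560.1, 287.8, 130.6]
tcp_rot: [-3.141, 0.0, 1.668]
contact_force: [-0.5, -0.2, -0.1]
opening: 0.005
grasp_force: 0.0
```

```bash
python3 -c "
from h import *
go(0,115,48)
im=r.grab_frame('wrist');cal=r.get_calibration('wrist');cv2.imwrite('pics/w1.png',im[:,:,::-1])
t0,t1,th=frame();A=np.array([[np.cos(th),-np.sin(th)],[np.sin(th),np.cos(th)]])
for b in [(45,88.5),(-45,88.5),(0,120)]: print(b,proj(cal,np.r_[A@b+[t0,t1],42 if b[1]<100 else 36]))"
```

```text
t 2.6 board [-1.000e-01  1.112e+02] z 130.6 dp [ 3.8  0.2 82.6] yaw -0.28 F [-0.5 -0.2 -0.1] open 0.01
(45, 88.5) [[323.91263674 231.01404739]]
(-45, 88.5) [[200.47775434 231.45204532]]
(0, 120) [[261.98121453 187.45729237]]
```

View pics/w1.png

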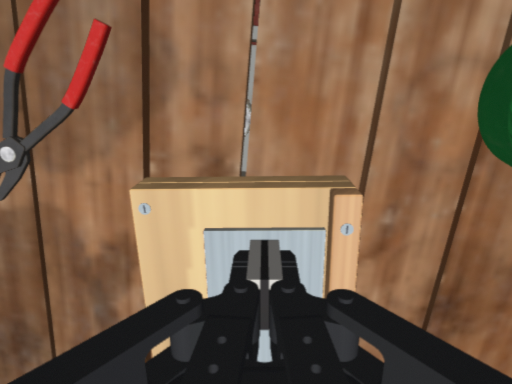

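The wrist view shows the plate's back edge at row 229, columns 205–326, and the board end at row 187. This matches the prediction to about 2 mm, and the fingers are behind the edge. Descending.

{"fn": "carry_out", "kwargs": {
  "targets": [
    {"dp": [7,0,20],"yaw": -0.3},
    {"dp": [7,0,45],"yaw": -0.3},
    {"dp": [7,0,65],"yaw": -0.3},
    {"dp": [7,0,75],"yaw": -0.3},
    {"dp": [7,0,81],"yaw": -0.3},
    {"dp": [7,0,84],"yaw": -0.3},
    {"dp": [7,0,84],"yaw": -0.3},
    {"dp": [7,0,84],"yaw": -0.3}
  ]
}}

```text
clock: 3.65
eef_pos: [560.2, 296.1, 46.8]
tcp_rot: [3.141, -0.0, 1.673]
contact_force: [0.2, -0.3, 0.1]
opening: -0.004
grasp_force: 0.0
```

```bash
python3 -c "
from h import *
go(0,100,46)"
```

```text
t 3.65 board [  0.8 119.5] z 46.8 dp [-19.5  -0.8   0.8] yaw 0.05 F [ 0.2 -0.3  0.1] open -0.0
```

{"fn": "carry_out", "kwargs": {
  "targets": [
    {"dp": [-8,0,0.5],"yaw": 0},
    {"dp": [-14,0,0.5],"yaw": 0},
    {"dp": [-20,0,0.5],"yaw": 0},
    {"dp": [-27,0,0.5],"yaw": 0},
    {"dp": [-35,0,0.5],"yaw": 0},
    {"dp": [-43,0,0.5],"yaw": 0},
    {"dp": [-51,0,0.5],"yaw": 0},
    {"dp": [-59,0,0.5],"yaw": 0},
    {"dp": [-67,0,0.5],"yaw": 0},
    {"dp": [-75,0,0.5],"yaw": 0},
    {"dp": [-82,0,0.5],"yaw": 0},
    {"dp": [-85,0,0.5],"yaw": 0}
  ]
}}

```text
clock: 5.15
eef_pos: [568.5, 210.8, 45.7]
tcp_rot: [-3.141, 0.0, 1.673]
contact_force: [-0.9, 1.0, 0.2]
opening: -0.002
grasp_force: 0.6
```

```bash
python3 -c "
from h import *
go(0,30,46)
im=r.grab_frame('top')[:,:,::-1];cv2.imwrite('pics/t2.png',cv2.resize(im[125:223,145:265],None,fx=6,fy=6,interpolation=cv2.INTER_CUBIC))"
```

```text
t 5.15 board [ 0.4 33.8] z 45.7 dp [-3.8 -0.4 -0.3] yaw 0.03 F [-0.9  1.   0.2] open -0.0
```

View pics/t2.png

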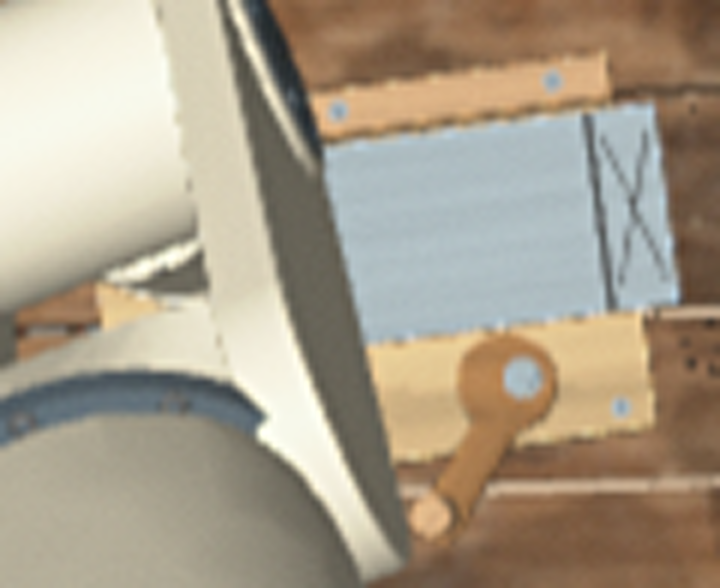

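The line now runs from (588,117) to (609,310); the plate still follows the fence, with the board end at (644,315)–(655,428).

```bash
cat >> h.py <<'E'
def tb(cal,px,z):
    t0,t1,th=frame();A=np.array([[np.cos(th),-np.sin(th)],[np.sin(th),np.cos(th)]])
    return ((cast(cal,px,z)[:,:2]-[t0,t1])@A).round(1)
q=lambda *p:(np.array(p)+.5)/6-.5+[145,125]
E
python3 -c "
from h import *
cal=r.get_calibration('top')
print(tb(cal,q((588,117),(609,310),(654,102),(680,300)),42),tb(cal,q((644,315),(655,428)),36),tb(cal,q((606,52)),54))"
```

```text
[[  40.1 -107.8]
 [ -46.2 -105.9]
 [  42.8 -137.7]
 [ -46.  -137.5]] [[ -49.9 -120.8]
 [-100.2 -119.1]] [[  65.5 -119.8]]
```

{"fn": "carry_out", "kwargs": {
  "targets": [
    {"dp": [-3,0,0],"yaw": 0},
    {"dp": [-6,0,0],"yaw": 0},
    {"dp": [-9,0,0],"yaw": 0},
    {"dp": [-11,0,0],"yaw": 0},
    {"dp": [-11.5,0,0],"yaw": 0},
    {"dp": [-11.5,0,0],"yaw": 0},
    {"dp": [-11.5,0,0],"yaw": 0}
  ]
}}

```text
clock: 6.08
eef_pos: [569.7, 199.9, 45.8]
tcp_rot: [-3.142, 0.0, 1.673]
contact_force: [0.9, 0.0, 1.5]
opening: -0.001
grasp_force: 0.0
```

```bash
python3 -c "
from h import *
go(0,45,130)
im=r.grab_frame('top')[:,:,::-1];cv2.imwrite('pics/t3.png',cv2.resize(im[125:223,145:265],None,fx=6,fy=6,interpolation=cv2.INTER_CUBIC))"
```

```text
t 6.075 board [ 0.5 22.8] z 45.8 dp [ 22.2  -0.5 -84.2] yaw 0.05 F [0.9 0.  1.5] open -0.0
```

View pics/t3.png

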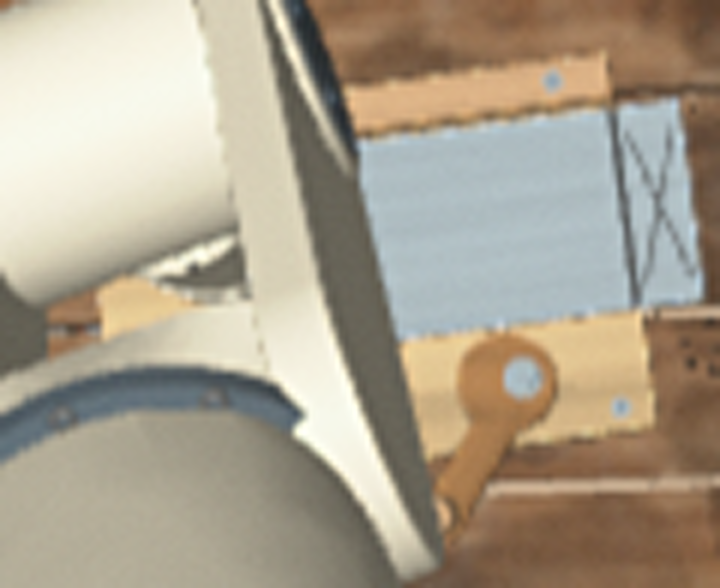

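The line now runs from (613,112) to (634,305), with the plate end at (680,97)–(704,298).

```bash
python3 -c "
from h import *
cal=r.get_calibration('top')
print(tb(cal,q((613,112),(634,305),(680,97),(704,298)),42),tb(cal,q((643,310),(655,428)),36))"
```

```text
[[  40.8 -119.1]
 [ -45.5 -117.1]
 [  43.4 -149.4]
 [ -46.5 -148.1]] [[ -47.7 -120.6]
 [-100.2 -119.1]]
```

The line is at about -119 mm, slightly short, which leaves room for the cam's draw. Backing off, lifting and moving behind the handle.

{"fn": "carry_out", "kwargs": {
  "targets": [
    {"dp": [5,0,0],"yaw": 0},
    {"dp": [12,0,-10],"yaw": 0},
    {"dp": [12,0,-50],"yaw": 0},
    {"dp": [12,0,-100],"yaw": -8},
    {"dp": [-5,-40,-110],"yaw": -17},
    {"dp": [-30,-85,-110],"yaw": -27},
    {"dp": [-60,-130,-110],"yaw": -37},
    {"dp": [-80,-156,-110],"yaw": -47},
    {"dp": [-80,-156,-110],"yaw": -52},
    {"dp": [-80,-156,-110],"yaw": -52}
  ]
}}

```text
clock: 7.38
eef_pos: [423.0, 104.6, 156.6]
tcp_rot: [3.14, 0.001, 2.58]
contact_force: [0.9, -0.1, 0.5]
opening: 0.0
grasp_force: 0.0
```

```bash
python3 -c "
from h import *
go(-155,-57,68,142)
im=r.grab_frame('top')[:,:,::-1];w=r.grab_frame('wrist')[:,:,::-1];cal=r.get_calibration('wrist')
t0,t1,th=frame();A=np.array([[np.cos(th),-np.sin(th)],[np.sin(th),np.cos(th)]])
for j in (0,.15,.3):
  a=np.radians(150)-j;print(j,proj(cal,np.r_[A@[-72+70*np.cos(a),-65+70*np.sin(a)]+[t0,t1],91]))
big=cv2.resize(im[125:223,145:265],(480,392),interpolation=cv2.INTER_CUBIC)
o=np.zeros((600,512,3),np.uint8);o[:300]=w[84:384];o[300:600,:480]=big[:300];cv2.imwrite('pics/m4.png',o)"
```

```text
t 7.375 board [-155.1  -57.1] z 156.6 dp [ 0.1  0.1 88.6] yaw 0.0 F [ 0.9 -0.1  0.5] open 0.0
0 [[317.82146696 214.07558062]]
0.15 [[334.22836117 213.08983284]]
0.3 [[350.4413505  214.40079245]]
```

View pics/m4.png

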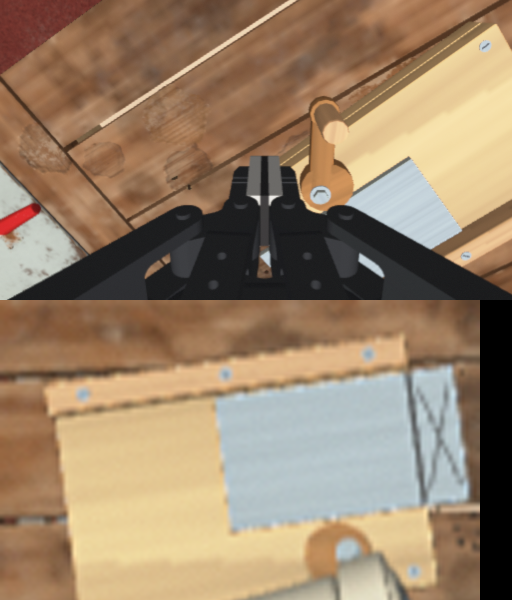

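The wrist view shows the handle top at (336,215), so the lever joint is at about 0.16, and the fingers are behind it. The plate is unchanged. Descending.

{"fn": "carry_out", "kwargs": {
  "targets": [
    {"dp": [0,0,25],"yaw": 0},
    {"dp": [0,0,55],"yaw": 0},
    {"dp": [0,0,75],"yaw": 0},
    {"dp": [0,0,83],"yaw": 0},
    {"dp": [0,0,83],"yaw": 0}
  ]
}}

```text
clock: 8.1
eef_pos: [422.7, 104.5, 72.6]
tcp_rot: [-3.141, -0.001, 2.58]
contact_force: [-0.7, -0.1, -0.5]
opening: 0.002
grasp_force: 0.0
```

```bash
cat >> h.py <<'E'
def arc(js,off):
    for j in js:
        a=np.radians(150)-j;T=np.array([np.sin(a),-np.cos(a)]);p=np.array([-72,-65])+70*np.array([np.cos(a),np.sin(a)])-off*T
        print("j",round(j,2),end=" ");go(*p,74,np.degrees(a))
E
python3 -c "
from h import *
arc(np.r_[np.arange(.15,1.26,.1)],23.5)"
```

```text
j 0.15 t 8.1 board [-155.4  -57.1] z 72.6 dp [-0.3 22.4 -1.4] yaw 0.62 F [-0.7 -0.1 -0.5] open 0.0
j 0.25 t 8.1 board [-155.4  -57.1] z 72.6 dp [ 1.6 29.5 -1.4] yaw 6.35 F [-0.7 -0.1 -0.5] open 0.0
j 0.35 t 8.1 board [-155.4  -57.1] z 72.6 dp [ 2.8 36.8 -1.4] yaw 12.08 F [-0.7 -0.1 -0.5] open 0.0
j 0.45 t 8.1 board [-155.4  -57.1] z 72.6 dp [ 3.2 44.1 -1.4] yaw 17.81 F [-0.7 -0.1 -0.5] open 0.0
j 0.55 t 8.1 board [-155.4  -57.1] z 72.6 dp [ 3.  51.5 -1.4] yaw 23.54 F [-0.7 -0.1 -0.5] open 0.0
j 0.65 t 8.1 board [-155.4  -57.1] z 72.6 dp [ 2.  58.8 -1.4] yaw 29.27 F [-0.7 -0.1 -0.5] open 0.0
j 0.75 t 8.1 board [-155.4  -57.1] z 72.6 dp [ 0.2 66.  -1.4] yaw 35.0 F [-0.7 -0.1 -0.5] open 0.0
j 0.85 t 8.1 board [-155.4  -57.1] z 72.6 dp [-2.2 73.  -1.4] yaw 40.72 F [-0.7 -0.1 -0.5] open 0.0
j 0.95 t 8.1 board [-155.4  -57.1] z 72.6 dp [-5.3 79.7 -1.4] yaw 46.45 F [-0.7 -0.1 -0.5] open 0.0
j 1.05 t 8.1 board [-155.4  -57.1] z 72.6 dp [-9.1 86.  -1.4] yaw 52.18 F [-0.7 -0.1 -0.5] open 0.0
j 1.15 t 8.1 board [-155.4  -57.1] z 72.6 dp [-13.5  91.9  -1.5] yaw 57.91 F [-0.7 -0.1 -0.5] open 0.0
j 1.25 t 8.1 board [-155.4  -57.1] z 72.6 dp [-18.5  97.4  -1.5] yaw 63.64 F [-0.7 -0.1 -0.5] open 0.0
```

{"fn": "carry_out", "kwargs": {
  "targets": [
    {"dp": [0,10,0],"yaw": 0},
    {"dp": [0,18,0],"yaw": 0},
    {"dp": [0,23,0],"yaw": 1},
    {"dp": [1.5,30,0],"yaw": 6},
    {"dp": [3,37,0],"yaw": 12},
    {"dp": [3,44,0],"yaw": 18},
    {"dp": [3,51.5,0],"yaw": 23.5},
    {"dp": [2,59,0],"yaw": 29},
    {"dp": [0,66,0],"yaw": 35},
    {"dp": [-2,73,0],"yaw": 41},
    {"dp": [-2,73,0],"yaw": 41}
  ]
}}

```text
clock: 9.48
eef_pos: [463.3, 165.5, 72.8]
tcp_rot: [-3.141, -0.0, 1.866]
contact_force: [-0.2, 0.6, -1.0]
opening: -0.003
grasp_force: 0.0
```

```bash
python3 -c "
from h import *
arc([.85,.95,1,1.05,1.1,1.15,1.2,1.25],23.5)
w=r.grab_frame('wrist')[:,:,::-1];cv2.imwrite('pics/w5.png',w)"
```

```text
j 0.85 t 9.475 board [-108.9   -0.6] z 72.8 dp [-0.4  0.  -1.2] yaw -0.22 F [-0.2  0.6 -1. ] open -0.0
j 0.95 t 9.475 board [-108.9   -0.6] z 72.8 dp [ 1.6  7.1 -1.2] yaw 5.51 F [-0.2  0.6 -1. ] open -0.0
j 1 t 9.475 board [-108.9   -0.6] z 72.8 dp [ 2.4 10.7 -1.2] yaw 8.38 F [-0.2  0.6 -1. ] open -0.0
j 1.05 t 9.475 board [-108.9   -0.6] z 72.8 dp [ 2.9 14.4 -1.2] yaw 11.24 F [-0.2  0.6 -1. ] open -0.0
j 1.1 t 9.475 board [-108.9   -0.6] z 72.8 dp [ 3.3 18.1 -1.2] yaw 14.1 F [-0.2  0.6 -1. ] open -0.0
j 1.15 t 9.475 board [-108.9   -0.6] z 72.8 dp [ 3.5 21.7 -1.2] yaw 16.97 F [-0.2  0.6 -1. ] open -0.0
j 1.2 t 9.475 board [-108.9   -0.6] z 72.8 dp [ 3.5 25.4 -1.2] yaw 19.83 F [-0.2  0.6 -1. ] open -0.0
j 1.25 t 9.475 board [-108.9   -0.6] z 72.8 dp [ 3.3 29.1 -1.2] yaw 22.7 F [-0.2  0.6 -1. ] open -0.0
```

View pics/w5.png

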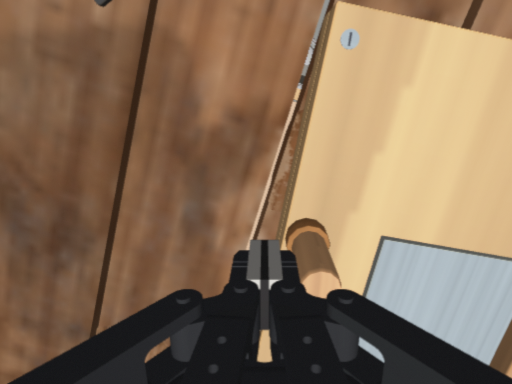

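The handle, at (318,272), has been pushed in and lies next to the fingers. I'll continue in small steps and watch the force.

{"fn": "carry_out", "kwargs": {
  "targets": [
    {"dp": [1,3.5,0],"yaw": 3},
    {"dp": [1.5,7,0],"yaw": 5.5},
    {"dp": [2.5,10.5,0],"yaw": 8.5},
    {"dp": [3,13,0],"yaw": 10},
    {"dp": [3,13,0],"yaw": 10}
  ]
}}

```text
clock: 10.15
eef_pos: [474.5, 171.7, 72.7]
tcp_rot: [-3.141, 0.0, 1.692]
contact_force: [-3.1, 1.4, -0.1]
opening: 0.002
grasp_force: 1.3
```

```bash
python3 -c "
from h import *
arc([1.05,1.1,1.15,1.2,1.25],23.5)
c=r.get_calibration('wrist')
w=r.grab_frame('wrist')
hsv=cv2.cvtColor(w,cv2.COLOR_RGB2HSV);print(c['tvec'].round(0))
cv2.imwrite('pics/w6.png',w[:,:,::-1])"
```

```text
j 1.05 t 10.15 board [-97.    4.4] z 72.7 dp [ 0.6  1.8 -1.3] yaw 1.28 F [-3.1  1.4 -0.1] open 0.0
j 1.1 t 10.15 board [-97.    4.4] z 72.7 dp [ 1.6  5.3 -1.3] yaw 4.14 F [-3.1  1.4 -0.1] open 0.0
j 1.15 t 10.15 board [-97.    4.4] z 72.7 dp [ 2.4  8.9 -1.3] yaw 7.01 F [-3.1  1.4 -0.1] open 0.0
j 1.2 t 10.15 board [-97.    4.4] z 72.7 dp [ 3.1 12.5 -1.3] yaw 9.87 F [-3.1  1.4 -0.1] open 0.0
j 1.25 t 10.15 board [-97.    4.4] z 72.7 dp [ 3.6 16.2 -1.3] yaw 12.74 F [-3.1  1.4 -0.1] open 0.0
[-493.  118.  253.]
```

{"fn": "carry_out", "kwargs": {
  "targets": [
    {"dp": [0.5,2,0],"yaw": 1.5},
    {"dp": [1,4,0],"yaw": 3},
    {"dp": [1.5,5,0],"yaw": 4},
    {"dp": [1.5,5,0],"yaw": 4},
    {"dp": [1.5,5,0],"yaw": 4}
  ]
}}

```text
clock: 10.82
eef_pos: [478.6, 173.8, 72.6]
tcp_rot: [-3.14, 0.0, 1.621]
contact_force: [-6.6, 2.3, 2.3]
opening: -0.004
grasp_force: 3.1
```

{"fn": "carry_out", "kwargs": {
  "targets": [
    {"dp": [0.5,2,0],"yaw": 1.5},
    {"dp": [0.5,4,0],"yaw": 3},
    {"dp": [0.5,4,0],"yaw": 3},
    {"dp": [0.5,4,0],"yaw": 3}
  ]
}}

```text
clock: 11.32
eef_pos: [482.0, 174.9, 72.6]
tcp_rot: [-3.139, -0.0, 1.568]
contact_force: [-8.7, 5.9, 2.6]
opening: -0.002
grasp_force: 4.6
```

```bash
python3 -c "
from h import *
arc([1.05,1.15,1.25],23.5)
im=r.grab_frame('top')[:,:,::-1];cv2.imwrite('pics/t7.png',cv2.resize(im[125:223,145:265],None,fx=6,fy=6,interpolation=cv2.INTER_CUBIC))"
```

```text
j 1.05 t 11.325 board [-89.3   6.9] z 72.6 dp [-2.4 -5.8 -1.4] yaw -5.83 F [-8.7  5.9  2.6] open -0.0
j 1.15 t 11.325 board [-89.3   6.9] z 72.6 dp [ 0.3  1.1 -1.4] yaw -0.1 F [-8.7  5.9  2.6] open -0.0
j 1.25 t 11.325 board [-89.3   6.9] z 72.6 dp [ 2.3  8.2 -1.4] yaw 5.63 F [-8.7  5.9  2.6] open -0.0
```

View pics/t7.png

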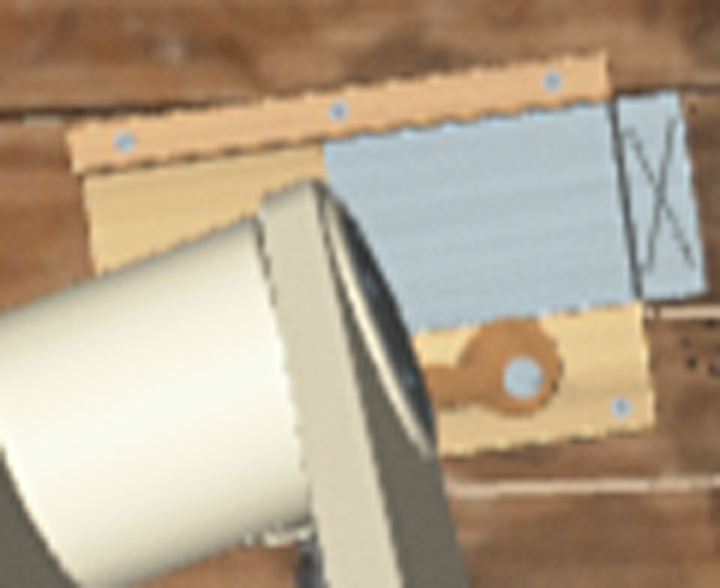

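The cam now bears on the plate, which lies against the fence, with the line from (615,105) to (637,300). The push is about 10 N. One small extra nudge, then straight back off and up.

{"fn": "carry_out", "kwargs": {
  "targets": [
    {"dp": [0,1.5,0],"yaw": 0},
    {"dp": [0,1.5,0],"yaw": 0},
    {"dp": [0,-3,0],"yaw": 0},
    {"dp": [0,-15,0],"yaw": 0},
    {"dp": [0,-30,0],"yaw": 0},
    {"dp": [0,-40,-20],"yaw": 0},
    {"dp": [0,-50,-60],"yaw": 0},
    {"dp": [20,-70,-110],"yaw": 0},
    {"dp": [60,-80,-140],"yaw": 0},
    {"dp": [110,-80,-150],"yaw": 0},
    {"dp": [150,-80,-150],"yaw": 0},
    {"dp": [150,-80,-150],"yaw": 0}
  ]
}}

```text
clock: 12.88
eef_pos: [403.2, 326.7, 222.9]
tcp_rot: [3.141, -0.001, 1.571]
contact_force: [-0.9, -1.0, -0.4]
opening: 0.003
grasp_force: 0.0
```

```bash
python3 -c "
from h import *
cal=r.get_calibration('top');print('before',tb(cal,q((615,105),(637,300),(680,92),(706,290)),42))
im=r.grab_frame('top')[:,:,::-1];cv2.imwrite('pics/t8.png',cv2.resize(im[125:223,145:265],None,fx=6,fy=6,interpolation=cv2.INTER_CUBIC))"
```

```text
before [[  43.8 -120.4]
 [ -43.4 -118.7]
 [  45.7 -149.7]
 [ -43.1 -149.5]]
```

View pics/t8.png

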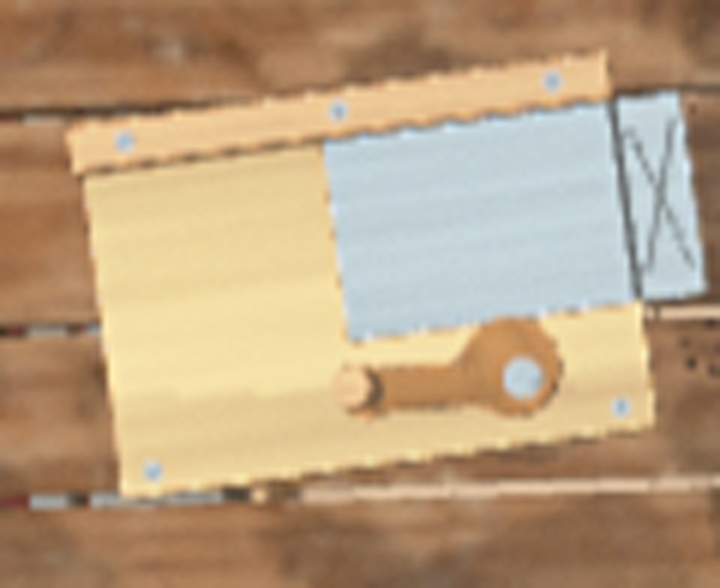

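The plate is flush against the fence, the line is level with the board's end (within about 1 mm), the lever has stayed in with its handle at (352,388), and the arm is clear. Handing in.

```bash
python3 -c "
from h import *
print('handle',tb(r.get_calibration('top'),q((352,388)),91));print(r.sign_off())"
```

```text
handle [[-68.8   3.8]]
the job is handed in; nothing more can be done
None
```

The job is handed in: the black line is within about 1 mm of the board's right-hand end, the plate lies against the fence with the cam lever in at about 1.1 rad, and the arm is clear; the hand-in gave no verdict, and the cam's force on the plate could not be measured directly (I pushed the handle in with about 10 N).

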